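# Hang the trolling keel level

## Robot

A 6-joint arm with a two-finger parallel gripper is mounted at the origin on the work surface. World frame = base frame: x ahead of the robot, y to its left, z up, the work surface at z = 0. Lengths are in mm, angles in rad, forces in N, time in s.
With the tool pointing down it reaches from about 350 to 725 mm from the base axis. Payload 4.3 kg.
Tool frame: the origin (TCP) lies on the centre line of the jaws, within the pads' length; the fingertips stand 8 mm ahead of it and the grasp point (between the pads) lies 11 mm behind it (tcp_to_tips is the distance from the TCP to the fingertips, in mm); x points along the fingers, y is the direction in which the jaws open and shut, and the axes are right-handed (so a half turn about x gives the same grasp; the last joint's range is limited). The gripper opens to 85 mm and grips with 20 to 120 N. Pads are 22 mm wide; open, the fingers measure 114 mm over their backs; the gripper's body (76 mm by 85 mm) begins 54 mm behind the grasp point. The pads swing forward as they close: fully open they stand 13 mm farther back than shut.
Start: joints at [1.129, 0.377, 0.081, 1.274, 0, 1.46], TCP at [187.311, 543.673, 239.329] pointing down, gripper open.
Joint ranges: [-2.72, 2.72], [-0.84, 1.66], [-1.02, 1.22], [-1.77, 2.12], [-1.37, 1.28], [-3.14, 3.14]. Speed limits (rad/s): [2.57, 2.57, 3.14, 3.14, 3.14, 3.14].

## Interface

Orientations are given as a 3x3 rotation matrix whose columns are the frame's x, y, z axes.
In Python, from cell import * gives the robot as it stands. The module is installed in compiled form; this text tells all that it offers.
- The arm moves only by the tool servo_tool, never from a script. Its argument "plan" is one flat list of numbers, 5 for each row, row after row: the shift along the tool's x, y, z in mm, then the turn about the tool's x in degrees, then the closure in counts, from 0 (fully open) to 255 (shut). A call has 1 to 20 rows; each row shifts and turns the pose as measured when the row begins, along the tool's axes as they then stand; what a row does not reach is not made up. A row lasts 1/10 s, in which the tool goes at most 50 mm and 8.59 degrees, less where a joint would pass 70% of its speed; a pose out of reach is approached as far as the arm can. A call is refused whole if a number of a shift passes 50 or a number of a turn 8.59, either way. A call with a gripper value outside its range is refused whole. The fingers move at their own pace and stop on an object; the grip force is fixed at half the most. Time passes only in rows, so rows that do not move let the fingers close. It gives the time, the measured TCP pose, the force and the opening at its end, in the units of the state.
- get_state(): the state, without advancing time (a new reading comes with each control period).
- grab_frame(name): name is "scene" or "top" or "wrist"; returns (picture, depth): 384x512x3 uint8, red, green, blue; 384x512 float32, mm along the optical axis (not along the pixel's ray), 0 where there is no reading.
- camera_params(name): a dict with "fovy" (degrees; the focal length in pixels is half the picture's height over the tangent of half this angle, whatever the lens; pixels are square), "cx", "cy" (the principal point, pixels), "k1" (the pictures are not rectified: a ray, as slopes to the right and down, at radius r is drawn at 1 + k1 r^2 times it, then the intrinsics apply), "world_to_cam" (4x4, takes a point from world to camera coordinates). Camera axes: x right, y up, looking along -z (the intrinsics and any distortion apply to the point x, -y, -z); pixel columns grow to the right and rows downward; lengths in mm; the calibration is good to about 2 mm. A picture is of the moment at which its call begins: read the wrist's pose just before it. camera_params takes no time and is no camera call; for the wrist camera it gives the pose at the moment of the call.
- sign_off(): hands the job in, once; it reports no verdict.
The state is a dict: "time": time; "joint_pos": joint angles; "qd": joint speeds; "joint_torque": joint torques, N m; "ee_pos": TCP position; "eef_rot": TCP orientation; "wrist_force": force on the tool from outside, world axes, zero at the start; "wrist_torque": the same for the moment, N m; "width": opening from 0.0 (shut) to 1.0 (fully open).
Only numpy, scipy, OpenCV 4.12 (cv2) and the standard library are available. Lean on these libraries where they do the work, as an engineer would, in place of code of your own. Each camera call takes 0.05 s, during which the arm holds its last target. There are 200 camera calls.

## Task

Tip the bin on the bench forward to its stop (it has a brass pull plate), lift out the trolling keel with the orange fin and hang it on the red-tipped arm of the stand by whichever one of its four tow holes lets it hang level. Leave it hanging there still and free, and the bin swung fully shut again with the green-finned keel still standing in its own slot. Leave everything else on the bench where it is.

Things in the scene. Friction and masses are not known exactly. Their poses are not given: they have to be found in the camera images.
- cabinet: Fixed plywood housing of the tip-out bin, 160 deep (x) x 354 wide (y) x 154 mm high. Origin: centre of its underside; open front towards its own -x. A clear dust cover (top at 154 mm) spans it from 65 mm behind the front edge to the back; the front 65 mm are open above. The bin pivots about the line along y through (-80, 0, 16) mm in this frame.
- bin (a joint): Opening angle of the tip-out bin, rad: 0 shut (upright), 0.47 at its stop (the bin and all in it lean 27 degrees forward, to the cabinet's -x). Stiff friction pivot: it stays where left; 3 to 15 N at the pull plate move it. Front panel 8 mm thick, 340 wide, 90 mm high above the pivot; floor 4 mm thick, reaching 115 mm behind the pivot; side and rear walls 60 mm high.
- bin_tab (a point): Top centre of the bin's upright brass pull plate: 60 mm wide (y), 5 mm thick (x), standing 50 mm above the front panel. From the pivot it is at (-10.5, 0, 140) mm when shut (x back, z up) and runs on an arc. The point turns with the bin: its z points up along the plate, its x is the plate's normal, to the back. At least 45 mm free on both sides of the plate.
- bin_slots (a point): Middle of the row of two slots in the bin's black insert, at the insert's top: 65 mm behind and 26 mm above the pivot when shut; turns with the bin (its z is the bin's up). Each slot is 18 mm wide and 22 mm deep and holds one keel's lead bar with some slack, so in the tipped bin a keel leans up to 7 degrees more than the bin; the keels stand in a row along y, 160 mm apart, and come out along z.
- keel: Keel with an ORANGE fin, 0.24-0.37 kg, 134 long (y) x 16 (x) x 86 mm high (z), in either slot, its y along the cabinet's. Origin: underside of the lead bar, below the middle of the row of holes; +y to the nose. Lead bar 16 x 65 (y) x 18 mm high, centred at y = +18 mm, 74 % of the mass. Aluminium fin 5 mm thick in the plane x = 0, 26 % of the mass, centred at y = -13 mm.
- hole_a (a point): Tow hole a of the orange keel, at y = -30, z = 74 mm in its frame: a 14 mm hole through the fin along x (all four are alike; it can hang from either side). The fin's upper strip with the holes runs from y = -78 to +42 and z = 62 to 86 mm; below it are a web (y = 0 to 45) down to the lead bar and a rudder (y = -78 to -50) down to z = 26 mm, with open space between.
- hole_b (a point): Centre of tow hole b of the orange keel, at y = -10, z = 74 mm in its frame.
- hole_c (a point): Centre of tow hole c of the orange keel, at y = +10, z = 74 mm in its frame.
- hole_d (a point): Centre of tow hole d of the orange keel, at y = +30, z = 74 mm in its frame.
- green_keel: The same keel with a GREEN fin, standing in the other slot. It is to stay there.
- stand: Fixed hanging stand. Origin: centre of the underside of its round foot (104 mm wide, 24 mm high). Stem 12 mm thick with a clamp block (22 x 18 mm, top at 214 mm); a straight 5 mm round arm runs along the stand's own -x, its centre line from (-8, 0, 202) to (-120, 0, 218) mm in this frame, rising 8 degrees to its free tip. A part hung on it does not slide.
- stand_tip (a point): Centre of the 7 mm red ball on the free tip of the stand's arm, (-120, 0, 218) mm in the stand's frame.
- yellow_spool: Bystander: thread spool, 32 mm across, 38 mm high, by the stand's foot. Origin: underside.
- pink_spool: Bystander: same spool with pink thread, left of the cabinet.
- jar: Bystander: amber jar, 40 mm across, 55 mm high. Origin: underside.
- stacker: Bystander: brass hair stacker, 32 mm across, 70 mm high, near the stand. Origin: underside.
- bodkin: Bystander: bodkin with a yellow handle, 150 mm long, lying on the mat.
- torch: Bystander: black UV torch, 107 mm long, 18 mm high, lying on the bench.

How it is judged (in metres and radians):
On the way, in this order (a step that is already met when the one before it is completed fails the run):
1. the bin is pulled forward to its stop with the orange keel still in it (value of joint bin above 0.44 rad and distance between keel and bin_slots below 0.13 m), for 0.2 s.
2. the orange keel is lifted clear of the bin (distance between keel and bin_slots above 0.15 m and height (world z) of keel above 0.1 m), for 0.2 s.
3. the orange keel hangs level and at rest on the stand's arm by one hole, let go (((x of hole_a in the frame of stand between -0.122 and -0.01 m and y of hole_a in the frame of stand between -0.012 and 0.012 m and z of hole_a in the frame of stand between 0.185 and 0.225 m) or (x of hole_b in the frame of stand between -0.122 and -0.01 m and y of hole_b in the frame of stand between -0.012 and 0.012 m and z of hole_b in the frame of stand between 0.185 and 0.225 m) or (x of hole_c in the frame of stand between -0.122 and -0.01 m and y of hole_c in the frame of stand between -0.012 and 0.012 m and z of hole_c in the frame of stand between 0.185 and 0.225 m) or (x of hole_d in the frame of stand between -0.122 and -0.01 m and y of hole_d in the frame of stand between -0.012 and 0.012 m and z of hole_d in the frame of stand between 0.185 and 0.225 m)) and angle between keel's own y axis and vertical between 1.42 and 1.72 rad and angle between keel's own z axis and vertical below 0.35 rad and contact force between keel and stand above 1 N and contact force between keel and the fingers below 0.1 N and linear speed of keel below 0.04 m/s and angular speed of keel below 0.4 rad/s), for 0.3 s.
At the end, for the whole second after the job is handed in: The orange keel hangs at rest on the stand's arm, the arm through one of its holes, let go, its long axis level within about 8.5 degrees and its fin upright within 20 degrees; the bin is shut (within 0.05 rad), and the green keel stands in its slot within 15 mm of where it was (all of step 3 and value of joint bin below 0.05 rad and distance of green_keel from where it was at the start of the episode below 0.015 m and angle between green_keel's own z axis and vertical below 0.15 rad); the robot touches nothing.
It fails at once if a bystander on the bench (spool, jar, stacker, bodkin or torch) is moved more than 30 mm (distance of any of yellow_spool, pink_spool, jar, stacker, bodkin, torch from where it was at the start of the episode above 0.03 m).
It also fails if it takes over 64 s, if anything falls off the work surface, if the arm or the gripper's body presses on something with over 40 N, if the wrist force passes 120 N, or if a joint passes its speed limit or range.

## Working session

There is one attempt and no reset: what is moved stays moved. The work goes in short steps, Python scripts to look and compute and a tool call to move; the robot and the scene stay as the last step left them, time stands still between calls to the robot, and variables do not carry over. Pictures are saved under pics/ and viewed, about 8 in all and at most 12, crops included, and the job is handed in when it is done.

Besides the shell and the picture viewer there is one more tool, called after "Emit:" by a JSON object that holds its "api" and its "payload". servo_tool: Moves the arm, as the interface text tells. Its arguments: {"type":"object","properties":{"plan":{"type":"array"}},"required":["plan"]}

```bash
mkdir -p pics
cat > h.py <<'E'
from cell import *
import numpy as np, cv2
def snap(n,f):
    P=camera_params(n); im,d=grab_frame(n); cv2.imwrite('pics/'+f+'.png',im[:,:,::-1]); np.savez('pics/'+f+'.npz',im=im,d=d,**P); return im,d,P
def load(f): 
    z=np.load('pics/'+f+'.npz'); return z['im'],z['d'],{k:z[k] for k in('fovy','cx','cy','k1','world_to_cam')}
def slopes(P,u,v):
    f=192/np.tan(np.radians(P['fovy'])/2); a=np.stack([(np.asarray(u,float)-P['cx'])/f,(np.asarray(v,float)-P['cy'])/f],-1)
    s=a.copy()
    for _ in range(20): s=a/(1+P['k1']*(s**2).sum(-1,keepdims=True))
    return s
def ray(P,u,v):
    s=slopes(P,u,v); d=np.stack([s[...,0],-s[...,1],-np.ones(s.shape[:-1])],-1); M=P['world_to_cam']; R=M[:3,:3]
    return -R.T@M[:3,3], d@R   # origin, dirs (unit depth)
def pts(P,u,v,dep): o,d=ray(P,u,v); return o+d*np.asarray(dep)[...,None]
def plane(P,u,v,z): o,d=ray(P,u,v); return o+d*((z-o[2])/d[...,2])[...,None]
def cloud(P,d):
    v,u=np.mgrid[0:384,0:512]; return pts(P,u,v,d)
E
python3 - <<'E'
from h import *
for n in('scene','top'):
    im,d,P=snap(n,n+'0'); print(n,P['fovy'],P['k1'],P['cx'],P['cy'],P['world_to_cam'].round(3).tolist(),(d>0).mean())
a=cv2.imread('pics/scene0.png');b=cv2.imread('pics/top0.png')
s=get_state();print(s['ee_pos'],s['eef_rot'],s['width'])
E
```

```text
scene 42.37295995576309 -0.032462365345712035 250.7544977406317 193.97462303158332 [[0.986, 0.164, 0.01, -503.78], [-0.14, 0.808, 0.573, -32.888], [0.086, -0.567, 0.819, -1613.323], [0.0, 0.0, 0.0, 1.0]] 0.9960428873697916
top 42.84842837032027 -0.04184859404696792 257.21207390914117 186.0473654580914 [[-0.013, -1.0, -0.012, 60.735], [0.992, -0.014, 0.124, -519.479], [-0.124, -0.01, 0.992, -1555.393], [0.0, 0.0, 0.0, 1.0]] 0.9960988362630209
[187.02574587 543.12123934 238.4443094 ] [[-7.78392979e-04  3.25705042e-01  9.45471110e-01]
 [-1.69055659e-03  9.45469617e-01 -3.25705919e-01]
 [-9.99998268e-01 -1.85189961e-03 -1.85324108e-04]] 1.001591552013553
```

View pics/scene0.png

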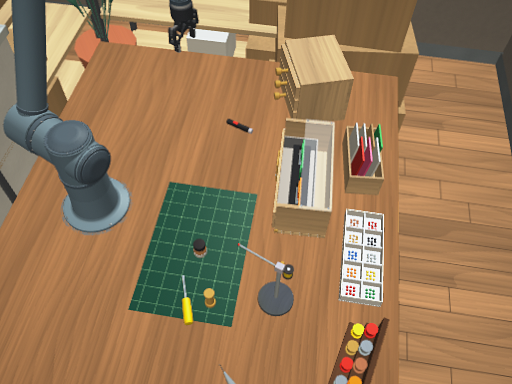

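View pics/top0.png

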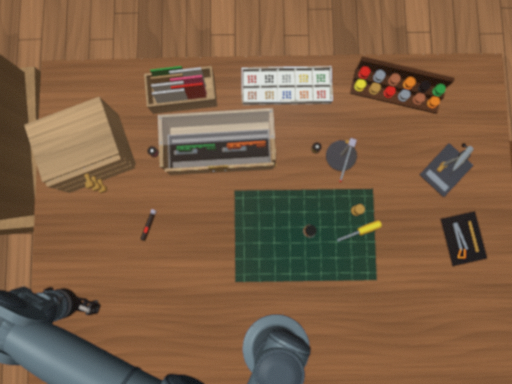

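The scene view shows the cabinet at about (305,175), with the keels in it and the stand at (275,295). In the top view, the cabinet is at (217,140), the orange fin at (248,145), the stand foot at (341,155) and the arm tip at about (342,180).

Run:
```python
from h import *
im,d,P=load('scene0');C=cloud(P,d);im2,d2,P2=load('top0');C2=cloud(P2,d2)
def blob(n,im,C,m,reg):
    mm=np.zeros(m.shape,bool);mm[reg[1]:reg[3],reg[0]:reg[2]]=1;m=m&mm;v,u=np.nonzero(m);p=C[m]
    if len(u): print(n,len(u),'uv',u.mean().round(1),v.mean().round(1),'med',np.median(p,0).round(),'lo',np.percentile(p,3,axis=0).round(),'hi',np.percentile(p,97,axis=0).round())
for n,i,c,rk,rs in(('scene',im,C,(275,115,340,240),(225,230,300,320)),('top',im2,C2,(155,100,280,180),(320,130,365,185))):
    h=cv2.cvtColor(i,cv2.COLOR_RGB2HSV).astype(int);H,S,V=h[...,0],h[...,1],h[...,2]
    blob(n+' orange',i,c,(H>4)&(H<15)&(S>190)&(V>110),rk)
    blob(n+' green',i,c,(H>45)&(H<80)&(S>120),rk)
    blob(n+' red',i,c,((H<6)|(H>172))&(S>130),rs)
    blob(n+' foot',i,c,(c[...,2]>15)&(c[...,2]<32),rs)
    blob(n+' cabtop',i,c,(c[...,2]>135)&(c[...,2]<170),rk)
    # foot circle fit
A=cv2.resize(im[105:245,265:345],None,fx=5,fy=4.0,interpolation=cv2.INTER_CUBIC)
B=cv2.resize(im2[100:185,150:370],None,fx=3.6,fy=3.6,interpolation=cv2.INTER_CUBIC)
A=cv2.resize(im[100:320,230:345],(314,600),interpolation=cv2.INTER_CUBIC)
B=cv2.resize(im2[100:190,150:285],(480,320),interpolation=cv2.INTER_CUBIC)
o=np.zeros((600,800,3),np.uint8);o[:,:314]=A;o[:320,316:796]=B
B=cv2.resize(im2[125:190,305:375],(300,279),interpolation=cv2.INTER_CUBIC);o[321:600,316:616]=B
cv2.imwrite('pics/c1.png',o[:,:,::-1])
```

```text
scene orange 7 uv 298.1 192.6 med [644.  93.  88.] lo [642.  79.  74.] hi [645. 133.  89.]
scene green 63 uv 301.0 159.5 med [638. 228.  86.] lo [634. 180.  44.] hi [643. 305. 115.]
scene red 4 uv 238.2 244.0 med [ 507. -189.  221.] lo [ 506. -192.  219.] hi [ 509. -185.  223.]
scene foot 777 uv 276.1 294.0 med [ 623. -233.   21.] lo [ 579. -271.   15.] hi [661.  -5.  29.]
scene cabtop 3152 uv 314.5 167.4 med [685. 147. 154.] lo [594.  -3. 142.] hi [735. 340. 160.]
top orange 12 uv 239.6 143.8 med [644. 124. 103.] lo [642.  42.  96.] hi [651. 139. 111.]
top green 43 uv 192.7 146.1 med [641. 259. 104.] lo [637. 197.  90.] hi [643. 297. 110.]
top foot 485 uv 340.6 155.7 med [ 617. -219.   20.] lo [ 578. -269.   15.] hi [ 661. -184.   28.]
top cabtop 3812 uv 215.6 128.6 med [686. 176. 154.] lo [596.   5. 148.] hi [735. 346. 160.]
```

View pics/c1.png

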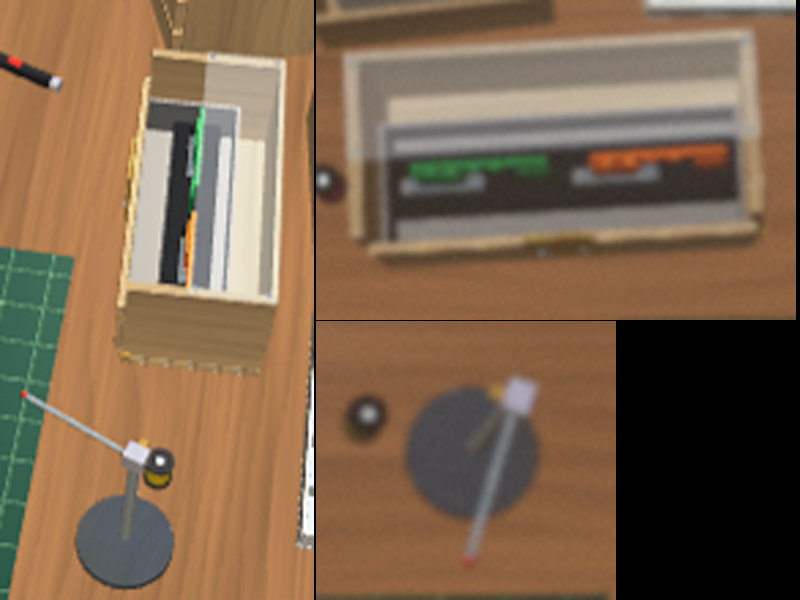

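The crop shows both keels with their lead bars to the left, so the nose points to world +y. The cabinet is yawed slightly, the brass plate is at crop (560,240), and the arm tip is at crop (469,560). Next I'll fit the cabinet and stand.

```bash
cat >> h.py <<'E'
def proj(P,p):
    M=P['world_to_cam'];c=np.atleast_2d(p)@M[:3,:3].T+M[:3,3];s=np.stack([-c[:,0]/c[:,2],c[:,1]/c[:,2]],1)
    s=s*(1+P['k1']*(s**2).sum(1,keepdims=True));f=192/np.tan(np.radians(P['fovy'])/2);return s*f+[P['cx'],P['cy']]
E
python3 - <<'E'
from h import *
for n,rk in(('top0',(155,100,280,180)),('scene0',(270,110,345,240))):
    im,d,P=load(n);C=cloud(P,d)
    m=np.zeros(d.shape,bool);m[rk[1]:rk[3],rk[0]:rk[2]]=1
    p=C[m];q=p[(p[:,2]>149)&(p[:,2]<158)]
    r=cv2.minAreaRect(q[:,:2].astype(np.float32));print(n,'cab',r)
    h=cv2.cvtColor(im,cv2.COLOR_RGB2HSV).astype(int)
    front=q[q[:,0]<np.percentile(q[:,0],50)]
    # brass tab: points near front, high, between y 130..230
    t=C[m&(C[...,2]>110)&(C[...,2]<162)&(C[...,0]<592)&(C[...,1]>100)&(C[...,1]<250)]
    if len(t): print('tab pts',len(t),t.min(0).round(),t.max(0).round(),np.median(t,0).round(),t[t[:,2]>148].mean(0))
im,d,P=load('top0');C=cloud(P,d)
h=cv2.cvtColor(im,cv2.COLOR_RGB2HSV)
for (u,v) in((341,181),(340,180),(342,180)): print(h[v,u],C[v,u].round())
m=np.zeros(d.shape,bool);m[130:190,320:365]=1
q=C[m&(C[...,2]>190)&(C[...,2]<235)];print('arm',len(q),q.round(0).tolist())
q=C[m&(C[...,2]>15)&(C[...,2]<31)];print('foot',cv2.minEnclosingCircle(q[:,:2].astype(np.float32)))
print(proj(P,[[507,-189,221]]))
E
```

```text
top0 cab ((650.6332397460938, 175.5413818359375), (175.34616088867188, 355.2196044921875), 2.3731400966644287)
tab pts 91 [563. 106. 110.] [577. 239. 162.] [565. 171. 141.] [565.83816985 173.35071336 155.56751759]
scene0 cab ((649.8065795898438, 171.9584197998047), (173.14935302734375, 358.2320861816406), 2.3380584716796875)
tab pts 55 [563. 114. 110.] [577. 247. 160.] [567. 158. 147.] [565.49448663 166.19910666 155.81237047]
[  7 154 146] [ 508. -188.  218.]
[  4 129 158] [ 511. -186.  217.]
[ 10 128 137] [ 541. -227.   -0.]
arm 136 [[632.0, -223.0, 212.0], [631.0, -225.0, 214.0], [631.0, -228.0, 215.0], [631.0, -231.0, 215.0], [632.0, -210.0, 200.0], [630.0, -212.0, 209.0], [630.0, -221.0, 207.0], [628.0, -222.0, 215.0], [630.0, -226.0, 208.0], [629.0, -229.0, 209.0], [629.0, -232.0, 210.0], [629.0, -234.0, 213.0], [628.0, -237.0, 215.0], [627.0, -209.0, 207.0], [628.0, -213.0, 203.0], [626.0, -214.0, 212.0], [627.0, -217.0, 209.0], [626.0, -219.0, 213.0], [625.0, -222.0, 216.0], [624.0, -224.0, 221.0], [625.0, -228.0, 215.0], [626.0, -231.0, 212.0], [625.0, -233.0, 217.0], [625.0,
[... 2097 characters left out ...]
216.0], [541.0, -196.0, 213.0], [540.0, -199.0, 216.0], [537.0, -196.0, 216.0], [538.0, -199.0, 210.0], [534.0, -195.0, 217.0], [534.0, -198.0, 218.0], [531.0, -192.0, 219.0], [531.0, -194.0, 221.0], [528.0, -192.0, 220.0], [528.0, -195.0, 219.0], [526.0, -192.0, 218.0], [526.0, -195.0, 218.0], [523.0, -189.0, 216.0], [522.0, -191.0, 225.0], [520.0, -189.0, 218.0], [519.0, -191.0, 221.0], [516.0, -188.0, 221.0], [517.0, -192.0, 219.0], [514.0, -188.0, 220.0], [511.0, -186.0, 217.0], [512.0, -189.0, 213.0], [507.0, -185.0, 224.0], [508.0, -188.0, 218.0], [505.0, -185.0, 219.0], [505.0, -188.0, 220.0]]
foot ((588.7802734375, -203.8319549560547), 87.27849578857422)
[[341.37519687 181.26859683]]
```

Emit:
{"api": "servo_tool", "payload": {"plan": [0,-18,42,0,255,0,-18,42,0,255,0,-18,42,0,255,0,-18,42,0,255,0,-18,42,0,255,0,-18,42,0,255,0,-18,42,0,255,0,-18,42,0,255,0,-18,42,0,255,0,-18,42,0,255,0,-18,42,0,255,0,0,0,8.5,255,0,0,0,8.5,255,0,0,0,8.5,255,0,0,0,8.5,255,0,0,0,8.5,255,0,0,0,8.5,255,0,0,0,8.5,255,0,0,0,8.5,255]}}

```text
time: 2.0
ee_pos: [570.5, 189.1, 225.6]
eef_rot: [[-0.018, 0.999, 0.048], [-0.008, 0.047, -0.999], [-1.0, -0.019, 0.007]]
wrist_force: [-0.3, 0.2, -0.4]
width: 0.0
```

Emit:
{"api": "servo_tool", "payload": {"plan": [0,23,17,0,255,0,0,0,0,255,40,0,0,0,255,40,0,0,0,255,12,0,0,0,255,0,0,0,0,255]}}

```text
time: 2.6
ee_pos: [591.2, 172.4, 128.6]
eef_rot: [[-0.022, 0.999, 0.046], [-0.008, 0.045, -0.999], [-1.0, -0.022, 0.007]]
wrist_force: [0.4, -0.1, 0.4]
width: -0.0
```

Emit:
{"api": "servo_tool", "payload": {"plan": [0,-9,0,0,255,0,-9,0,0,255,0,-9,0,0,255,1,-9,0,0,255,1,-9,0,0,255,1,-9,0,0,255,0,0,0,0,255]}}

```text
time: 3.3
ee_pos: [561.3, 171.9, 135.1]
eef_rot: [[0.03, 0.999, 0.043], [-0.005, 0.043, -0.999], [-1.0, 0.03, 0.006]]
wrist_force: [-0.7, -0.5, -0.2]
width: -0.002
```

Emit:
{"api": "servo_tool", "payload": {"plan": [2,-12,0,0,255,2,-12,0,0,255,2,-12,0,0,255,0,0,0,0,255]}}

```text
time: 3.7
ee_pos: [541.2, 171.8, 136.0]
eef_rot: [[0.064, 0.997, 0.042], [-0.002, 0.042, -0.999], [-0.998, 0.063, 0.005]]
wrist_force: [0.3, -0.4, -0.1]
width: 0.001
```

Run:
```python
from h import *
im,d,P=snap('top','top1');im2,d2,P2=snap('wrist','w1');s=get_state();print(s['ee_pos'],s['wrist_force'])
A=cv2.resize(im[100:190,150:285],(480,320),interpolation=cv2.INTER_CUBIC)
o=np.zeros((384,800,3),np.uint8);o[:320,:480]=A;o[:240,480:]=cv2.resize(im2,(320,240));cv2.imwrite('pics/c2.png',o[:,:,::-1])
```

```text
[541.07832154 171.7779969  135.79862263] [-0.07576412 -0.12894906  0.17672378]
```

View pics/c2.png

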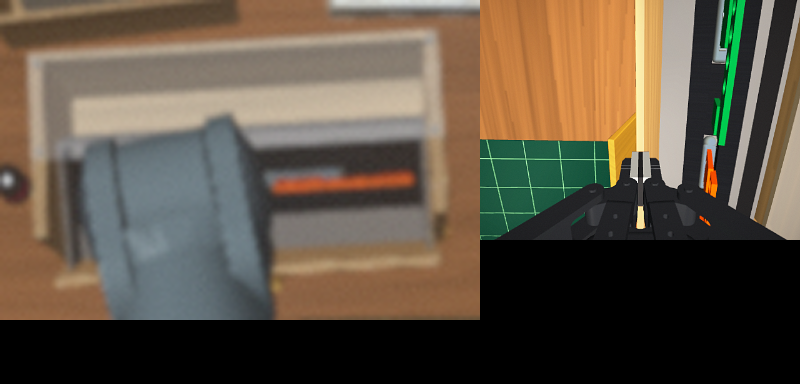

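Emit:
{"api": "servo_tool", "payload": {"plan": [8,-30,0,0,255,4,-14,0,0,255,0,0,0,0,255]}}

```text
time: 4.1
ee_pos: [524.3, 171.9, 133.3]
eef_rot: [[0.115, 0.993, 0.038], [0.001, 0.038, -0.999], [-0.993, 0.115, 0.004]]
wrist_force: [0.2, -0.6, 0.3]
width: 0.002
```

Emit:
{"api": "servo_tool", "payload": {"plan": [0,8,0,0,255,-50,0,0,0,255,-50,15,10,0,120,-50,25,20,0,120,0,30,25,0,120,0,0,0,0,120]}}

```text
time: 4.7
ee_pos: [581.1, 121.0, 285.2]
eef_rot: [[0.096, 0.995, 0.042], [-0.001, 0.042, -0.999], [-0.995, 0.096, 0.005]]
wrist_force: [0.3, -0.2, -1.0]
width: 0.533
```

Run:
```python
from h import *
im2,d2,P2=snap('wrist','w2');s=get_state();print(s['ee_pos'],s['eef_rot'].round(3),s['width'])
im,d,P=snap('scene','scene2');im3,d3,P3=snap('top','top2')
for n,i,D,p in(('w',im2,d2,P2),('s',im,d,P),('t',im3,d3,P3)):
    C=cloud(p,D);h=cv2.cvtColor(i,cv2.COLOR_RGB2HSV).astype(int);H,S,V=h[...,0],h[...,1],h[...,2]
    reg=(C[...,0]>540)&(C[...,0]<660)&(C[...,1]>-30)&(C[...,1]<350)&(C[...,2]>20)&(C[...,2]<180)
    for c,m in(('or',(H>4)&(H<15)&(S>190)&(V>110)),('gr',(H>45)&(H<80)&(S>120))):
        q=C[m&reg]
        if len(q)>3: print(n,c,len(q),np.median(q,0).round(),np.percentile(q,3,axis=0).round(),np.percentile(q,97,axis=0).round())
o=np.zeros((384,800,3),np.uint8);o[:384,:512]=im2;o[:380,514:794]=cv2.resize(im[100:240,260:345],(280,380));cv2.imwrite('pics/c3.png',o[:,:,::-1])
```

```text
[579.78880154 122.36106428 285.65809304] [[ 0.095  0.995  0.043]
 [ 0.     0.043 -0.999]
 [-0.995  0.095  0.004]] 0.5321722733710463
w or 2559 [603. 100. 107.] [591.  26.  70.] [625. 144. 123.]
w gr 2615 [596. 227. 108.] [584. 184.  71.] [617. 274. 122.]
s or 225 [605. 105. 106.] [593.  36.  60.] [624. 146. 126.]
s gr 236 [599. 238. 105.] [584. 182.  61.] [618. 302. 125.]
t or 78 [605.  46. 109.] [596.  27.  77.] [624.  87. 126.]
t gr 71 [600. 281. 103.] [587. 264.  79.] [613. 300. 123.]
```

View pics/c3.png

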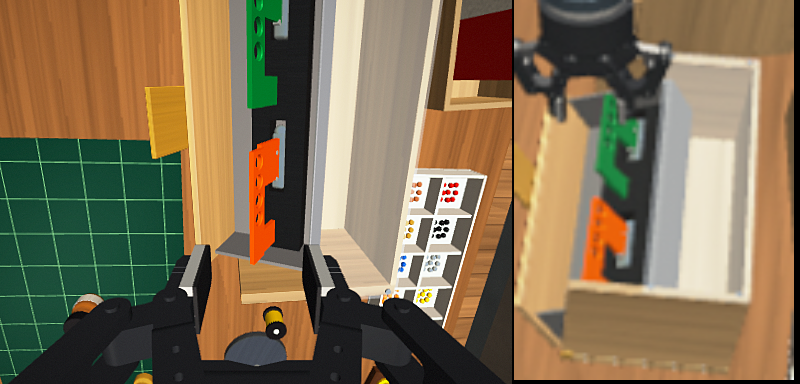

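The wrist view shows both tipped keels, with the orange fin at (262,200) and its four holes visible, and the tab at (165,120). I'll check the bin angle and the fin plane.

Run:
```python
from h import *
im,d,P=load('w2');C=cloud(P,d);h=cv2.cvtColor(im,cv2.COLOR_RGB2HSV).astype(int);H,S,V=h[...,0],h[...,1],h[...,2]
t=C[88:155,146:186].reshape(-1,3);t=t[t[:,2]>90]
def fit(q):
    for _ in range(4):
        c=q.mean(0);n=np.linalg.svd(q-c,full_matrices=False)[2][2];r=(q-c)@n;q=q[abs(r)<2*r.std()+.1]
    return c.round(1),(n*np.sign(n[0])).round(3),r.std().round(2)
print('tab',len(t),fit(t),t[t[:,2]>np.percentile(t[:,2],95)].mean(0),t.max(0),t.min(0))
m=(H>4)&(H<15)&(S>190)&(V>110);m[:,:240]=0;m[:130]=0;m[270:]=0;m[:,290:]=0
q=C[m];print('fin',fit(q));m2=m
# holes: non-orange components within the fin's hull
mu=m.astype(np.uint8)*255;cs,hi=cv2.findContours(mu,cv2.RETR_CCOMP,cv2.CHAIN_APPROX_NONE)
c,n,_=fit(q);o=ray(P,0,0)[0]
for k,x in enumerate(cs):
    if hi[0,k,3]>=0 and len(x)>6:
        u,v=x[:,0,:].mean(0);o,dd=ray(P,u,v);s=((c-o)@n)/(dd@n);print('hole',u.round(1),v.round(1),len(x),(o+dd*s).round(1))
top=q[q[:,2]>np.percentile(q[:,2],97)];print('top edge',top.mean(0),q[:,1].min(),q[:,1].max())
```

```text
tab 2467 (array([515.2, 168.8, 117.2]), array([0.891, 0.037, 0.452]), np.float64(0.47)) [509.23185184 172.27306857 159.94449711] [564.52386072 204.10211582 418.88160223] [500.52806815 138.42065066  91.05007694]
fin (array([605.6,  91.1, 103.4]), array([0.856, 0.042, 0.515]), np.float64(1.18))
hole 261.0 219.5 10 [605.4  66.5 105.8]
hole 256.6 217.5 18 [599.5  72.7 115. ]
hole 261.0 201.5 10 [604.4  86.8 105.8]
hole 256.6 199.5 18 [598.6  92.3 114.9]
hole 261.5 182.0 16 [604.  107.6 104.7]
hole 256.0 182.0 16 [597.2 111.  115.8]
hole 261.6 162.5 18 [603.1 128.  104.5]
hole 256.0 162.0 20 [596.3 131.  115.6]
hole 276.6 152.2 13 [623.4 131.7  70.6]
top edge [591.38182886 103.28630046 150.0932316 ] 6.523632540304277 204.10211582402079
```

The tab normal gives 0.469 rad, so the bin is at its stop. The orange fin leans 31°, with hole c at about (600.6, 109, 110). I'll grip shallow on the tail side at keel y ≈ -16, which leaves hole c free.

Emit:
{"api": "servo_tool", "payload": {"plan": [0,0,39,0,120,40,0,0,0,120,40,0,0,0,120,40,0,0,0,120,25,0,0,0,120,0,0,0,0,120]}}

```text
time: 5.45
ee_pos: [582.2, 88.4, 129.6]
eef_rot: [[0.076, 0.996, 0.052], [0.003, 0.052, -0.999], [-0.997, 0.076, 0.001]]
wrist_force: [-1.8, -0.0, 0.4]
width: 0.532
```

Emit:
{"api": "servo_tool", "payload": {"plan": [0,15,6,0,120,0,0,0,0,120,13,0,0,0,120,0,0,0,0,120]}}

```text
time: 5.85
ee_pos: [593.9, 85.9, 117.4]
eef_rot: [[0.07, 0.996, 0.056], [0.004, 0.056, -0.998], [-0.998, 0.07, 0.0]]
wrist_force: [-1.0, 0.1, 0.8]
width: 0.531
```

Run:
```python
from h import *
im2,d2,P2=snap('wrist','w3');s=get_state();print(s['ee_pos'],s['eef_rot'].round(3),s['wrist_force'],s['width'])
cv2.imwrite('pics/c4.png',im2[:,:,::-1])
```

```text
[594.59983324  85.9318572  118.49145894] [[ 0.071  0.996  0.056]
 [ 0.004  0.056 -0.998]
 [-0.997  0.072  0.   ]] [-0.14640853 -0.36618676 -0.05234915] 0.5289091314162501
```

View pics/c4.png

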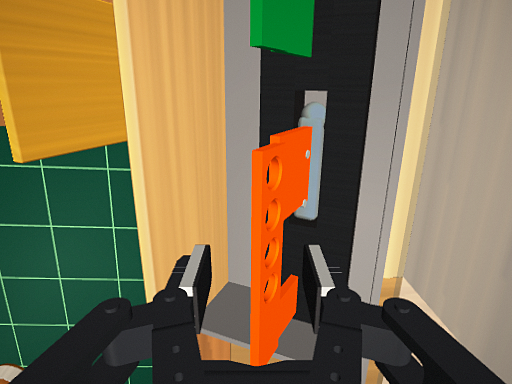

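The fin stands centred between the pads, which are level with holes a and b, and hole c at (272,215) is free. I'll close the gripper.

Emit:
{"api": "servo_tool", "payload": {"plan": [2,2,3,0,120,0,0,0,0,170,0,0,0,0,255,0,0,0,0,255,0,0,0,0,255,0,0,0,0,255]}}

```text
time: 6.5
ee_pos: [607.1, 83.2, 123.6]
eef_rot: [[0.094, 0.994, 0.056], [0.005, 0.056, -0.998], [-0.996, 0.094, 0.001]]
wrist_force: [5.7, 0.1, -0.0]
width: 0.042
```

Emit:
{"api": "servo_tool", "payload": {"plan": [-10,-4,0,0,255,-10,-4,0,0,255,-10,-4,0,0,255,0,0,0,0,255]}}

```text
time: 6.9
ee_pos: [596.1, 82.5, 154.4]
eef_rot: [[0.102, 0.993, 0.056], [0.005, 0.055, -0.998], [-0.995, 0.102, 0.0]]
wrist_force: [1.7, -0.0, -3.0]
width: 0.032
```

Run:
```python
from h import *
im2,d2,P2=snap('wrist','w4');im,d,P=snap('scene','s4');s=get_state();print(s['ee_pos'],s['eef_rot'].round(3),s['wrist_force'],s['width'])
o=np.zeros((384,800,3),np.uint8);o[:384,:512]=im2;o[:380,514:794]=cv2.resize(im[100:240,260:345],(280,380));cv2.imwrite('pics/c5.png',o[:,:,::-1])
```

```text
[595.60001618  82.50384532 152.93405408] [[ 0.1    0.993  0.056]
 [ 0.005  0.055 -0.998]
 [-0.995  0.1    0.   ]] [-0.28566794  0.70893817 -4.55048443] 0.03621881039630409
```

View pics/c5.png

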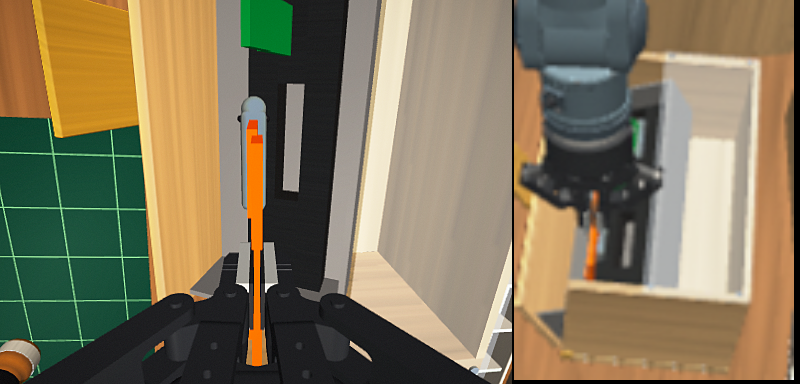

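The keel is held upright between the pads and its lead bar is clear of the slot (empty slot at (290,140)). I'll lift it and carry it to the stand.

Emit:
{"api": "servo_tool", "payload": {"plan": [-45,0,0,0,255,-45,0,0,0,255,-40,0,0,0,255,0,-40,0,0,255,0,-40,0,0,255,0,-40,0,0,255,0,0,0,8,255,0,0,0,8,255,0,0,0,6,255,0,0,0,0,255]}}

```text
time: 8.0
ee_pos: [449.6, 74.4, 263.8]
eef_rot: [[0.074, 0.939, -0.335], [0.004, -0.336, -0.942], [-0.997, 0.068, -0.029]]
wrist_force: [-0.7, -0.3, -3.8]
width: 0.031
```

Emit:
{"api": "servo_tool", "payload": {"plan": [-1,14.5,42,0,255,-1,14.5,42,0,255,-1,14.5,42,0,255,-1,14.5,42,0,255,-1,14.5,42,0,255,-1,14.5,42,0,255,0,0,0,0,255,0,0,0,0,255]}}

```text
time: 8.8
ee_pos: [447.7, -200.7, 262.9]
eef_rot: [[0.066, 0.948, -0.311], [0.008, -0.312, -0.95], [-0.998, 0.06, -0.028]]
wrist_force: [0.1, 0.2, -2.9]
width: 0.032
```

Run:
```python
from h import *
s=get_state();im2,d2,P2=snap('wrist','w5');im,d,P=snap('scene','s5');im3,d3,P3=snap('top','t5');R=s['eef_rot'];p=s['ee_pos'];print(p.round(1),R.round(3),s['wrist_force'],s['width'])
hole=p+8*R[:,0]-26*R[:,2];print('hole pred',hole.round(1),'tool y',R[:,1])
for n,i,D,Q in(('w',im2,d2,P2),('s',im,d,P),('t',im3,d3,P3)):
    C=cloud(Q,D);h=cv2.cvtColor(i,cv2.COLOR_RGB2HSV).astype(int);H,S,V=h[...,0],h[...,1],h[...,2]
    m=((H<5)|(H>174))&(S>140)&(abs(C-[507,-188,218])<25).all(-1)
    v,u=np.nonzero(m);print(n,'red',len(u),u.mean() if len(u) else 0,v.mean() if len(u) else 0,np.median(C[m],0) if len(u) else '', 'pred tip',proj(Q,[507,-187.5,218]),'hole',proj(Q,hole))
    print(n,'arm pts dir',)
o=np.zeros((384,800,3),np.uint8);o[:384,:512]=im2;o[:380,514:794]=cv2.resize(im[190:330,180:283],(280,380),interpolation=cv2.INTER_CUBIC);cv2.imwrite('pics/c6.png',o[:,:,::-1])
```

```text
[ 447.7 -200.7  262.9] [[ 0.066  0.948 -0.311]
 [ 0.008 -0.312 -0.95 ]
 [-0.998  0.06  -0.028]] [ 0.10505567  0.22183921 -2.92401685] 0.032391508359871916
hole pred [ 456.3 -175.9  255.6] tool y [ 0.94825141 -0.31171535  0.06043835]
w red 97 340.22680412371136 177.61855670103094 [ 506.25907783 -186.39481029  220.77183915] pred tip [[340.46427817 177.78748381]] hole [[256.65831455 209.16382489]]
w arm pts dir
s red 2 238.0 243.5 [ 506.08896123 -187.22755908  220.59836052] pred tip [[238.33841868 244.13409717]] hole [[219.43873409 230.04799493]]
s arm pts dir
t red 0 0 0  pred tip [[340.6860054  181.41615307]] hole [[339.26060779 197.77274087]]
t arm pts dir
```

View pics/c6.png

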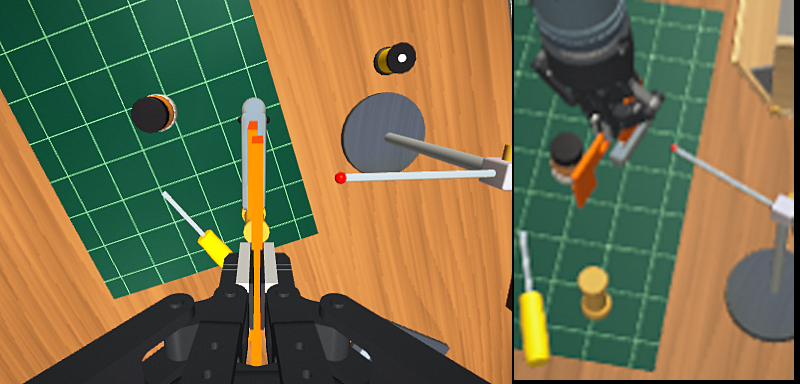

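The wrist view shows the red ball at (340,178), which agrees with my estimate, and the fin held edge-on. I'll measure how the keel sits in the gripper.

Run:
```python
from h import *
im,d,P=load('w5');p=np.array([447.7,-200.7,262.9]);s=get_state();R=s['eef_rot'];p=s['ee_pos']
C=cloud(P,d);T=(C-p)@R;h=cv2.cvtColor(im,cv2.COLOR_RGB2HSV).astype(int);H,S,V=h[...,0],h[...,1],h[...,2]
m=(H>4)&(H<18)&(S>180)&(V>120);m[:,:235]=0;m[:,275:]=0
for v in range(110,384,15):
    u=np.nonzero(m[v])[0]
    if len(u): print(v,len(u),u.mean().round(1),np.median(T[v,u],0).round(1))
b=(V>110)&(S<60);b[:,:238]=0;b[:,270:]=0
for v in range(96,210,8):
    u=np.nonzero(b[v])[0]
    if len(u): print('bar',v,np.median(T[v,u],0).round(1), T[v,u].min(0).round(1),T[v,u].max(0).round(1))
# scene view: orange fin
im,d,P=load('s5');T=(cloud(P,d)-p)@R;h=cv2.cvtColor(im,cv2.COLOR_RGB2HSV).astype(int);H,S,V=h[...,0],h[...,1],h[...,2]
m=(H>4)&(H<18)&(S>180)&(V>100)&(abs(T)<130).all(-1)&(abs(T[...,1])<15)
q=T[m];print(len(q));print(q[np.argsort(q[:,2])][::6].round(1).tolist())
```

```text
125 10 252.5 [ 36.2  -1.9 -60.3]
140 12 256.5 [  5.5   0.2 -57.6]
185 1 262.0 [ -2.2   2.5 -39.7]
215 2 253.5 [238.3  -4.   75.2]
230 1 252.0 [ -2.5  -1.8 -18.7]
245 2 256.5 [ -1.2   0.1 -10.5]
320 2 256.5 [-23.9   0.2  12.6]
350 2 256.0 [126.3  -3.1 178.3]
365 2 256.5 [125.2   2.3 197.3]
bar 104 [ 67.   -1.6 -68.9] [ 65.4  -8.1 -69. ] [ 71.4   4.8 -68.7]
bar 112 [ 66.1  -1.7 -64.3] [ 64.3  -8.8 -64.5] [ 71.1   5.4 -63.9]
bar 120 [ 64.   -1.9 -59.8] [ 62.9  -9.3 -59.9] [ 67.3   5.3 -59.4]
bar 128 [ 64.4   2.3 -55. ] [ 63.5  -8.6 -55.1] [ 66.    5.3 -54.8]
bar 136 [ 64.9  -6.9 -50. ] [ 64.3  -8.7 -50.2] [264.8  14.1 -18.7]
bar 144 [ 64.7  -7.2 -45.1] [ 63.9  -8.8 -45.3] [ 65.4   5.4 -45. ]
bar 152 [ 64.9  -7.3 -40.1] [ 64.   -8.9 -40.3] [ 65.4   5.4 -40. ]
bar 160 [ 64.3  -7.4 -35.1] [ 64.1  -9.  -35.2] [ 64.7   5.5 -35.1]
bar 168 [ 64.3  -7.4 -30. ] [ 63.8  -9.1 -30.1] [ 66.    5.5 -29.5]
bar 176 [ 65.1  -7.5 -24.5] [ 62.5  -9.2 -25.3] [ 66.2   5.6 -24.2]
bar 184 [ 64.1  -7.9 -19.5] [ 63.7  -9.2 -19.6] [ 64.5   4.9 -19.4]
bar 192 [ 64.3  -7.9 -14. ] [ 63.2  -9.4 -14.4] [ 66.5   5.  -13.3]
bar 200 [64.  -8.  -8.6] [63.  -9.4 -8.9] [65.4  5.  -8.1]
bar 208 [63.6 -7.8 -3.1] [63.3 -8.1 -3.3] [64.  -7.4 -3. ]
171
[[57.4, 0.9, -36.9], [-2.7, 0.0, -30.2], [50.1, 0.9, -22.2], [51.5, 1.0, -16.4], [17.9, 2.8, 10.4], [18.3, 1.8, 13.8], [9.4, 3.0, 18.8], [-5.8, 1.6, 22.7], [-3.1, 3.4, 26.4], [-5.0, -0.4, 29.4], [-3.6, -1.7, 32.3], [-5.1, 0.3, 35.4], [48.2, -0.1, 38.3], [34.9, -0.2, 39.8], [-2.7, -2.3, 41.5], [-1.0, -1.6, 43.2], [18.5, 2.4, 45.1], [-8.3, -0.9, 47.3], [-7.0, 2.3, 48.1], [28.8, 0.4, 49.4], [34.9, 0.9, 51.8], [49.2, -0.2, 53.6], [36.5, -0.5, 54.8], [37.8, 0.4, 56.7], [47.3, -0.4, 57.9], [14.1, 3.0, 59.9], [25.3, -0.8, 61.4], [13.4, -1.2, 62.3], [-9.1, 3.5, 64.1]]
```

Emit:
{"api": "servo_tool", "payload": {"plan": [20,8,-3,0,255,20,7,0,0,255,0,0,0,0,255,0,0,0,0,255]}}

```text
time: 9.35
ee_pos: [466.7, -195.2, 224.7]
eef_rot: [[0.067, 0.952, -0.299], [0.008, -0.3, -0.954], [-0.998, 0.062, -0.028]]
wrist_force: [0.2, 1.2, -3.3]
width: 0.033
```

```bash
cat > chk.py <<'E'
from h import *
import sys
def chk(f):
    s=get_state();im,d,P=snap('wrist',f);R=s['eef_rot'];p=s['ee_pos'];hole=p+8.5*R[:,0]-27*R[:,2]
    C=cloud(P,d);h=cv2.cvtColor(im,cv2.COLOR_RGB2HSV).astype(int);H,S,V=h[...,0],h[...,1],h[...,2]
    m=((H<5)|(H>174))&(S>140)&(abs(C-[507,-188,218])<25).all(-1);v,u=np.nonzero(m)
    print(p.round(1),s['wrist_force'].round(1),s['width'],s['time'],'hole',hole.round(1));print(R.round(3))
    if len(u):
        b=plane(P,u.mean(),v.mean(),218.3);print('ball',len(u),b.round(1),np.median(C[m],0).round(1),'tip-hole in tool',((b-hole)@R).round(1))
    A=(C[...,2]>195)&(C[...,2]<228)&(S<70)&(C[...,0]>515)&(C[...,0]<600)&(C[...,1]<-150)
    q=C[A];
    if len(q)>20:
        c=np.polyfit(q[:,0],q[:,1],1);print('arm y at 507,590',np.polyval(c,[507,590]).round(1),'yaw',np.degrees(np.arctan(c[0])),'arm pt at 560 rel hole tool', ((np.array([560,np.polyval(c,560),np.median(q[abs(q[:,0]-560)<8][:,2])])-hole)@R).round(1))
chk(sys.argv[1])
E
python3 chk.py w6
```

```text
[ 466.7 -195.2  224.7] [ 0.2  1.2 -3.3] 0.0327367071913008 9.35 hole [ 475.4 -169.4  216.9]
[[ 0.067  0.952 -0.299]
 [ 0.008 -0.3   -0.954]
 [-0.998  0.062 -0.028]]
ball 147 [ 506.9 -187.2  218.3] [ 506.4 -186.   220.6] tip-hole in tool [ 0.6 35.4  7.5]
arm y at 507,590 [-186.4 -215.7] yaw -19.47964323750012 arm pt at 560 rel hole tool [10.2 91.   8.9]
```

Emit:
{"api": "servo_tool", "payload": {"plan": [0.5,0,8,0,255,0,0,0,0,255]}}

```text
time: 9.6
ee_pos: [464.4, -202.8, 225.6]
eef_rot: [[0.069, 0.952, -0.297], [0.007, -0.298, -0.955], [-0.998, 0.064, -0.027]]
wrist_force: [0.3, -0.2, -3.7]
width: 0.036
```

```bash
python3 chk.py w7
```

```text
[ 464.4 -202.8  225.6] [ 0.3 -0.2 -3.7] 0.03555621797428532 9.6 hole [ 473.  -177.   217.9]
[[ 0.069  0.952 -0.297]
 [ 0.007 -0.298 -0.955]
 [-0.998  0.064 -0.027]]
ball 151 [ 506.9 -187.3  218.3] [ 506.3 -186.3  220.6] tip-hole in tool [ 1.8 35.4 -0.3]
arm y at 507,590 [-186.5 -215.7] yaw -19.42704521625917 arm pt at 560 rel hole tool [11.6 90.9  1.2]
```

Emit:
{"api": "servo_tool", "payload": {"plan": [1,14,0,0,255,1,14,0,0,255,0,0,0,0,255]}}

```text
time: 9.95
ee_pos: [491.9, -211.9, 227.5]
eef_rot: [[0.072, 0.952, -0.298], [0.006, -0.3, -0.954], [-0.997, 0.067, -0.028]]
wrist_force: [0.8, -0.7, -3.4]
width: 0.034
```

```bash
python3 chk.py w8
python3 - <<'E'
from h import *
im,d,P=load('w8');im2,d2,P2=snap('scene','s8')
o=np.zeros((384,800,3),np.uint8);o[:384,:400]=cv2.resize(im[100:292,180:380],(400,384));o[:380,404:794]=cv2.resize(im2[215:275,210:272],(390,380),interpolation=cv2.INTER_CUBIC);cv2.imwrite('pics/c7.png',o[:,:,::-1])
E
```

```text
[ 491.9 -211.9  227.5] [ 0.8 -0.7 -3.4] 0.034389295027708225 9.95 hole [ 500.5 -186.1  219.7]
[[ 0.072  0.952 -0.298]
 [ 0.006 -0.3   -0.954]
 [-0.997  0.067 -0.028]]
ball 146 [ 506.6 -187.3  218.3] [ 506.7 -186.2  220.7] tip-hole in tool [ 1.9  6.1 -0.6]
arm y at 507,590 [-186.5 -215.8] yaw -19.3966852260148 arm pt at 560 rel hole tool [11.8 61.8  0.7]
```

View pics/c7.png

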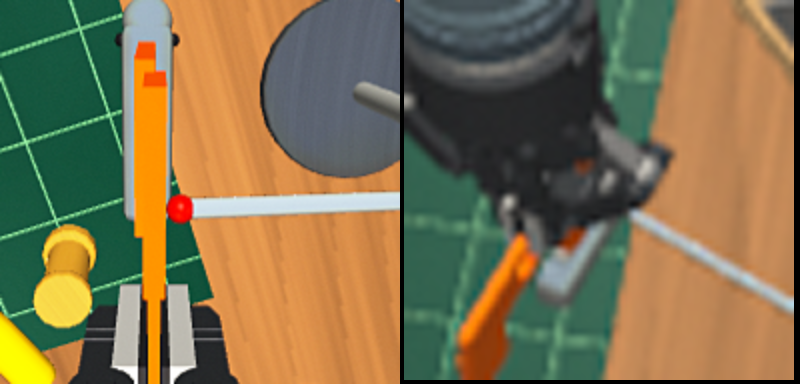

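The crop shows the red ball at (180,208), just in front of the fin at hole c's row. I'll lower by 2 mm and go in.

Emit:
{"api": "servo_tool", "payload": {"plan": [2.5,0,-0.5,0,255,1.5,8,0,0,255,2,8,0,0,255,0,0,0,0,255]}}

```text
time: 10.45
ee_pos: [505.6, -215.2, 222.0]
eef_rot: [[0.069, 0.952, -0.299], [0.008, -0.3, -0.954], [-0.998, 0.064, -0.028]]
wrist_force: [-0.0, -0.6, -3.0]
width: 0.038
```

```bash
python3 chk.py w9
```

```text
[ 505.6 -215.2  222. ] [-0.  -0.6 -3. ] 0.03817346935260003 10.45 hole [ 514.3 -189.3  214.3]
[[ 0.069  0.952 -0.299]
 [ 0.008 -0.3   -0.954]
 [-0.998  0.064 -0.028]]
ball 164 [ 506.8 -187.3  218.3] [ 507.  -186.2  220.5] tip-hole in tool [-4.5 -7.5  0.1]
arm y at 507,590 [-190.7 -214.5] yaw -16.016154645670923 arm pt at 560 rel hole tool [ 5.2 48.4  2.2]
```

Emit:
{"api": "servo_tool", "payload": {"plan": [1,12,0,0,255,1.5,12,0,0,255,2,12,0,0,255,0,0,0,0,255]}}

```text
time: 10.9
ee_pos: [540.2, -225.7, 219.4]
eef_rot: [[0.067, 0.952, -0.299], [0.008, -0.3, -0.954], [-0.998, 0.061, -0.028]]
wrist_force: [-0.6, 0.3, -2.6]
width: 0.031
```

```bash
python3 chk.py w10
```

```text
[ 540.2 -225.7  219.4] [-0.6  0.3 -2.6] 0.0312915951085241 10.9 hole [ 548.8 -199.9  211.7]
[[ 0.067  0.952 -0.299]
 [ 0.008 -0.3   -0.954]
 [-0.998  0.061 -0.028]]
ball 166 [ 506.6 -187.2  218.3] [ 507.4 -186.3  220.6] tip-hole in tool [ -9.3 -43.6   0.4]
arm y at 507,590 [-194.7 -216.9] yaw -14.91449820431251 arm pt at 560 rel hole tool [ 0.1 13.4  5.2]
```

Emit:
{"api": "servo_tool", "payload": {"plan": [3.5,0,0,0,255,0,0,0,0,255,0,0,0,0,235,0,0,0,0,225,0,0,0,0,205,0,0,0,0,180,0,0,0,0,150,0,0,0,0,150]}}

```text
time: 11.75
ee_pos: [538.9, -225.2, 218.6]
eef_rot: [[0.07, 0.952, -0.299], [0.007, -0.3, -0.954], [-0.998, 0.064, -0.028]]
wrist_force: [-0.3, 0.7, 0.0]
width: 0.411
```

```bash
python3 chk.py w11;python3 - <<'E'
from h import *
im,d,P=load('w11');im2,d2,P2=snap('scene','s11')
o=np.zeros((384,800,3),np.uint8);o[:384,:512]=im;o[:380,514:794]=cv2.resize(im2[215:315,210:284],(280,380),interpolation=cv2.INTER_CUBIC);cv2.imwrite('pics/c8.png',o[:,:,::-1])
E
```

```text
[ 538.9 -225.2  218.6] [-0.3  0.7  0. ] 0.4105513768567513 11.75 hole [ 547.6 -199.4  210.9]
[[ 0.07   0.952 -0.299]
 [ 0.007 -0.3   -0.954]
 [-0.998  0.064 -0.028]]
ball 165 [ 506.5 -187.2  218.3] [ 507.3 -186.3  220.6] tip-hole in tool [-10.2 -42.4   0.4]
arm y at 507,590 [-196.1 -216.8] yaw -13.990829755583551 arm pt at 560 rel hole tool [-1.5 14.9  5.7]
```

View pics/c8.png

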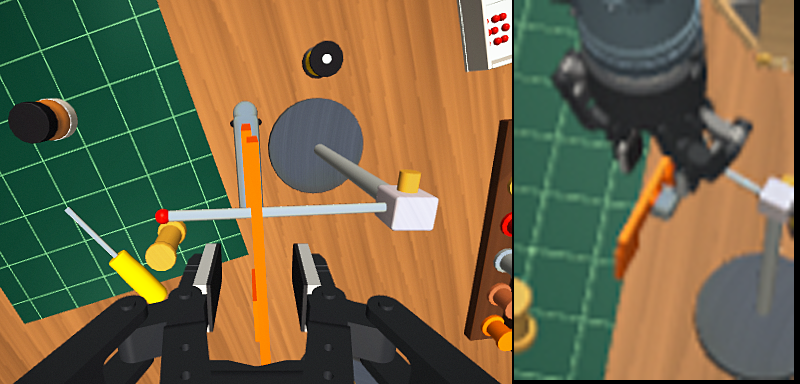

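Hole c hangs on the arm, with the rod crossing the fin at (255,212) and the pads clear on both sides. I'll withdraw upward and go to the bin's front side.

Emit:
{"api": "servo_tool", "payload": {"plan": [-15,0,0,0,150,-25,1,0,0,150,-35,1,0,0,150,-25,0,0,0,150,0,-22,-39,0,255,0,-22,-39,0,255,0,-22,-39,0,255,0,-22,-39,0,255,0,-22,-39,0,255,0,-22,-39,0,255,0,-22,-39,0,255,0,-22,-39,0,255,0,-22,-39,0,255,0,0,0,-8,255,0,0,0,-8,255,0,0,0,-4,255,0,0,0,0,255]}}

```text
time: 13.55
ee_pos: [448.3, 183.7, 319.1]
eef_rot: [[0.074, 0.996, 0.058], [0.01, 0.058, -0.998], [-0.997, 0.074, -0.006]]
wrist_force: [0.2, 0.6, -0.7]
width: -0.006
```

Run:
```python
from h import *
s=get_state();im,d,P=snap('wrist','w12');im2,d2,P2=snap('scene','s12');print(s['ee_pos'].round(1),s['eef_rot'].round(3),s['width'])
C=cloud(P,d);h=cv2.cvtColor(im,cv2.COLOR_RGB2HSV).astype(int);H,S,V=h[...,0],h[...,1],h[...,2]
m=(H>16)&(H<26)&(S>170)&(V>110)&(C[...,2]>90)&(C[...,0]<560)&(C[...,1]>120)&(C[...,1]<220);q=C[m];print(len(q),q.min(0) if len(q) else '',q.max(0) if len(q) else '')
C=cloud(P2,d2);h=cv2.cvtColor(im2,cv2.COLOR_RGB2HSV).astype(int);H,S,V=h[...,0],h[...,1],h[...,2]
m=(H>4)&(H<18)&(S>180)&(V>100)&(abs(C-[540,-225,190])<[50,100,80]).all(-1);q=C[m];print('fin',len(q),np.percentile(q,2,axis=0),np.percentile(q,98,axis=0))
o=np.zeros((384,800,3),np.uint8);o[:384,:512]=im;o[:380,514:794]=cv2.resize(im2[215:315,210:284],(280,380),interpolation=cv2.INTER_CUBIC);cv2.imwrite('pics/c9.png',o[:,:,::-1])
```

```text
[448.3 183.7 319.1] [[ 0.074  0.996  0.058]
 [ 0.01   0.058 -0.998]
 [-0.997  0.074 -0.006]] -0.006469247930248722
792 [500.74410867 138.40863904  90.58974639] [529.85117494 199.02638501 138.69634577]
fin 194 [ 520.93716801 -285.19831582  163.37733319] [ 556.52593016 -173.39159225  225.91506022]
```

View pics/c9.png

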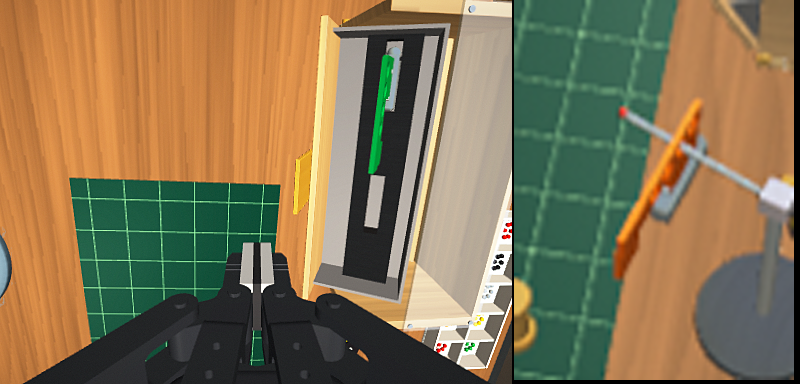

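The keel hangs level and free on the stand. The bin is still tipped, with the green keel in it and the tab at (303,180). I'll descend in front of the plate and push it shut.

Emit:
{"api": "servo_tool", "payload": {"plan": [0,0,15,0,255,45,0,0,0,255,45,0,0,0,255,45,0,0,0,255,45,0,0,0,255,0,0,0,0,255,0,12,0,0,255,0,12,0,0,255,0,12,0,0,255,0,0,0,0,255]}}

```text
time: 14.65
ee_pos: [508.0, 170.3, 147.9]
eef_rot: [[0.088, 0.995, 0.04], [0.013, 0.039, -0.999], [-0.996, 0.089, -0.01]]
wrist_force: [-0.4, -0.3, 1.0]
width: 0.004
```

Emit:
{"api": "servo_tool", "payload": {"plan": [12,-2,0,0,255,2,12,0,0,255,2,12,0,0,255,2,12,0,0,255,0,0,0,0,255]}}

```text
time: 15.15
ee_pos: [552.9, 172.8, 158.6]
eef_rot: [[0.118, 0.992, 0.039], [0.016, 0.037, -0.999], [-0.993, 0.119, -0.012]]
wrist_force: [-0.5, 0.6, -0.0]
width: 0.001
```

Emit:
{"api": "servo_tool", "payload": {"plan": [0,-10,0,0,255,20,-4,0,0,255,2,8,0,0,255,2,8,0,0,255,2,8,0,0,255,0,0,0,0,255]}}

```text
time: 15.75
ee_pos: [548.3, 173.5, 133.0]
eef_rot: [[0.091, 0.995, 0.041], [0.016, 0.04, -0.999], [-0.996, 0.091, -0.012]]
wrist_force: [1.0, 0.9, -0.1]
width: 0.003
```

```bash
cat > bin.py <<'E'
from h import *
def fit(q):
    for _ in range(4):
        c=q.mean(0);n=np.linalg.svd(q-c,full_matrices=False)[2][2];r=(q-c)@n;q=q[abs(r)<2*r.std()+.1]
    return c.round(1),(n*np.sign(n[0])).round(3),r.std().round(2)
s=get_state();print(s['ee_pos'].round(1),s['wrist_force'].round(1),s['time'])
for nm in('scene','top','wrist'):
    im,d,P=snap(nm,nm+'_b%d'%(s['time']*100));C=cloud(P,d);h=cv2.cvtColor(im,cv2.COLOR_RGB2HSV).astype(int);H,S,V=h[...,0],h[...,1],h[...,2]
    box=(C[...,0]>540)&(C[...,0]<600)&(C[...,1]>40)&(C[...,1]<300)
    q=C[(H>45)&(H<80)&(S>120)&(C[...,0]>560)&(C[...,0]<660)&(C[...,1]>150)&(C[...,1]<330)&(C[...,2]>40)&(C[...,2]<135)]
    if len(q)>8: print(nm,'green',len(q),fit(q),np.percentile(q,5,axis=0).round(),np.percentile(q,95,axis=0).round())
    q=C[box&(C[...,2]>112)&(C[...,2]<165)&(abs(C[...,1]-170)<32)&(C[...,0]<582)&(S>100)]
    if len(q): print(nm,'tab',len(q),np.median(q,0).round(1),q[q[:,2]>150].mean(0).round(1))
    q=C[box&(C[...,0]<590)&(C[...,2]>75)&(C[...,2]<104)&((C[...,1]<135)|(C[...,1]>205))]
    if len(q)>20: print(nm,'panel',len(q),fit(q))
E
python3 bin.py
```

```text
[548.3 173.5 133. ] [ 1.   0.9 -0.1] 15.75
scene green 46 (array([638.9, 227.9,  84.7]), array([ 0.999,  0.041, -0.027]), np.float64(0.98)) [636. 183.  47.] [643. 291. 108.]
scene tab 33 [566.2 143.7 150. ] [565.8 157.4 156.5]
top panel 61 (array([573.2,  84.7,  91.2]), array([ 0.997,  0.048, -0.052]), np.float64(1.17))
wrist green 10287 (array([637.3, 251.4,  82.7]), array([ 0.996,  0.045, -0.072]), np.float64(0.98)) [633. 191.  49.] [642. 300. 104.]
wrist tab 1934 [562.6 191.  149.2] [563.8 188.1 155.3]
wrist panel 1664 (array([564.1, 254.4,  90.5]), array([ 0.999,  0.044, -0.001]), np.float64(0.11))
```

The front panel is vertical (about 0.001 rad), so the bin is shut, and the green keel is back where it started. I'll back away and make the last check.

Emit:
{"api": "servo_tool", "payload": {"plan": [0,-20,0,0,255,0,-35,0,0,255,-45,-20,0,0,255,-45,0,0,0,255,-45,0,0,0,255,0,0,0,0,255]}}

```text
time: 16.5
ee_pos: [459.2, 167.3, 262.2]
eef_rot: [[0.094, 0.995, 0.04], [0.015, 0.039, -0.999], [-0.995, 0.095, -0.012]]
wrist_force: [1.9, 0.0, -0.2]
width: -0.0
```

```bash
python3 bin.py
python3 - <<'E'
from h import *
s=get_state();im2,d2,P2=snap('scene','s20');im3,d3,P3=snap('top','t20');a,_,_=load('top0')
C=cloud(P2,d2);h=cv2.cvtColor(im2,cv2.COLOR_RGB2HSV).astype(int);H,S,V=h[...,0],h[...,1],h[...,2]
m=(H>4)&(H<18)&(S>180)&(V>100)&(abs(C-[540,-225,190])<[50,100,80]).all(-1);q=C[m];print('fin',len(q),np.percentile(q,2,axis=0),np.percentile(q,98,axis=0))
for y0,y1 in((-285,-265),(-250,-230),(-200,-175)):
    w=q[(q[:,1]>y0)&(q[:,1]<y1)];print('top z',y0,np.percentile(w[:,2],95).round(1))
o=np.zeros((400,800,3),np.uint8);o[:384,:512]=cv2.resize(im3[:,:],(512,384));o[:380,514:794]=cv2.resize(im2[100:320,180:342],(280,380),interpolation=cv2.INTER_CUBIC);cv2.imwrite('pics/c10.png',o[:,:,::-1])
E
```

```text
[459.2 167.3 262.2] [ 1.9  0.  -0.2] 16.5
scene green 43 (array([639. , 228.9,  86.7]), array([ 0.999,  0.042, -0.034]), np.float64(0.94)) [635. 182.  52.] [643. 293. 105.]
scene tab 39 [565.9 156.  154.4] [565.5 167.7 155.8]
top green 66 (array([641.6, 249.4, 101.3]), array([ 0.997,  0.046, -0.061]), np.float64(1.52)) [638. 193.  85.] [646. 297. 108.]
top tab 44 [565.  161.  149.3] [566.3 160.7 154.8]
top panel 106 (array([569.8, 163.6,  90.8]), array([ 0.998,  0.044, -0.052]), np.float64(0.98))
wrist green 4190 (array([637.2, 250.4,  80.6]), array([ 0.997,  0.045, -0.065]), np.float64(0.9)) [633. 190.  48.] [642. 302. 104.]
wrist tab 1847 [563.3 173.  141. ] [564.  172.8 154.8]
wrist panel 2155 (array([567.1, 188.5,  90.1]), array([ 0.999,  0.047, -0.   ]), np.float64(0.31))
fin 197 [ 520.78658795 -285.77577161  159.6670636 ] [ 556.48133291 -171.4491796   226.47105381]
top z -285 226.2
top z -250 227.0
top z -200 222.4
```

View pics/c10.png

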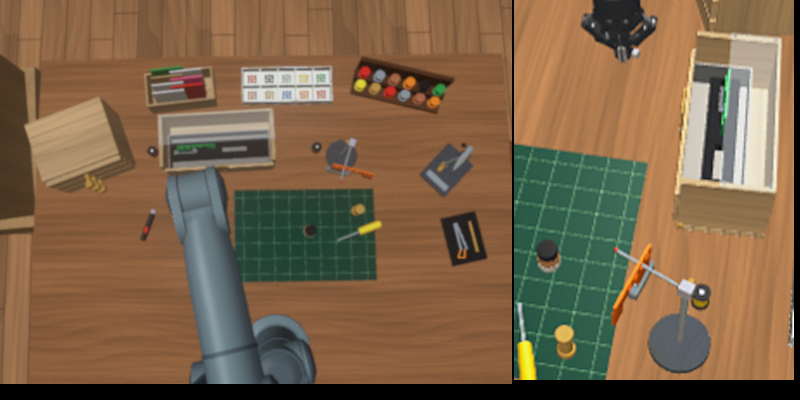

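```bash
python3 -c "
from cell import *
print(get_state()['qd']);print(sign_off())"
```

```text
[-0.00067255  0.00894716 -0.01116096  0.00510159  0.00147303 -0.0002295 ]
the job is handed in; nothing more can be done
None
```

The job is handed in at about 16.5 s of the 64 s allowed. I tipped the bin to its stop, lifted out the orange keel and hung it on the red-tipped arm by hole c. I then let go and pushed the bin shut.

Last checks before handing in:
- **Bin at its stop:** the pull plate's plane measured 0.469 rad when it was pulled forward.
- **Orange keel:** it hangs free, with its fin's top edge level to about 3° (limit about 8.5°). It hadn't moved between the last two looks, 3 s apart.
- **Bin shut:** the wrist camera shows the front panel vertical (about 0.00 rad). The coarser top view gave 0.05 rad for the same panel, right at the limit. The pull plate is back at its starting position in all three views, so I trusted the wrist camera.
- **Green keel:** it stands in its slot within a few mm of where it started. It leans 0.03 to 0.07 rad depending on the view (limit 0.15).
- **Bystanders:** they look unmoved in the top picture; I did not measure them.
- **Arm:** it stands clear of everything. The wrist force sensor read 1.9 N just after I backed away, with nothing in contact.

Pulling the bin tilted the tool 4 to 7 degrees. The servo interface can't correct that, but it didn't affect the grasp or the hang.

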